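# Line up the solder reels by size

## Robot

A 7-joint arm with a two-finger parallel gripper is mounted at the origin on the work surface. World frame = base frame: x ahead of the robot, y to its left, z up, the work surface at z = 0. Lengths are in mm, angles in rad, forces in N, time in s.
With the tool pointing down it reaches from about 425 to 825 mm from the base axis. Payload 3.6 kg.
Tool frame: the origin (TCP) lies between the finger pads; the fingertips stand manip.tip_extent ahead of it and the grasp point (between the pads) lies 6 mm ahead of it (manip.tip_extent is the distance from the TCP to the fingertips, in mm); y points along the fingers, z is the direction in which the jaws open and shut, and the axes are right-handed (so a half turn about y gives the same grasp; the last joint's range is limited). The gripper opens to 85 mm and grips with 20 to 120 N. Pads are 22 mm wide; open, the fingers measure 114 mm over their backs; the gripper's body (76 mm by 85 mm) begins 54 mm behind the grasp point. The pads swing forward as they close: fully open they stand 13 mm farther back than shut.
Start: joints at [1.083, 0.615, -0.013, 1.423, 0.008, 1.103, -0.04], TCP at [289.62, -581.88, 256.297] pointing down, gripper open.
Joint ranges: [-3.12, 3.12], [-0.3, 2.06], [-1.34, 1.32], [0.26, 2.42], [-1.36, 4.5], [0.01, 1.98], [-2.84, 2.84]. Speed limits (rad/s): [2.79, 2.79, 3.14, 3.14, 3.14, 3.14, 3.14].

## Interface

Orientations are given as a unit quaternion [x, y, z, w].
In Python, from rig import telemetry, imaging, ticket, trace, tip_of, manip gives the robot as it stands.
- The arm moves only by the shell command python3 -m inch 'ROWS' [OPENING]. ROWS is JSON, a list of rows, each a list of 2 entries, a list of its own where there are three numbers: the shift along the tool's x, y, z in m, then the turn about the tool's y in degrees. A call has exactly 5 rows; each row shifts and turns the commanded pose from where the row before left it, along the tool's axes as they then stand; what a row does not reach is not made up. A row lasts 1/10 s, in which the tool goes at most 50 mm and 8.59 degrees, less where a joint would pass 70% of its speed; a pose out of reach is approached as far as the arm can. A call is refused whole if a number of a shift passes 0.05 or a number of a turn 8.59, either way. A call with a gripper value outside its range is refused whole. OPENING is the closure, from 0 (fully open) to 1 (shut), set as the call begins (- or left out, the last holds). The fingers move at their own pace and stop on an object; the grip force is fixed at half the most. Time passes only in rows, so rows that do not move let the fingers close, or fill a call up. It gives the time, the measured TCP pose, the force and the opening at its end, in the units of the state.
- telemetry.get_obs(): the state, without advancing time (a new reading comes with each control period).
- imaging.camera(name): name is "scene" or "top" or "wrist"; returns a dict with "pixels" (384x512x3 uint8, red, green, blue), "z_map" (384x512 float32, mm along the optical axis (not along the pixel's ray), 0 where there is no reading), "K" (3x3 intrinsics, pixels), "k1" (the pictures are not rectified: a ray, as slopes to the right and down, at radius r is drawn at 1 + k1 r^2 times it, then the intrinsics apply), "world_to_cam" (4x4, takes a point from world to camera coordinates). Camera axes: x right, y down, z forward; pixel columns grow to the right and rows downward; lengths in mm; the calibration is good to about 2 mm. A picture is of the moment at which its call begins.
- ticket.finish_job(): hands the job in, once; it reports no verdict.
Trained networks look in a picture, given as the dict that the camera call returned (one of the last four; its "shot" number tells which), for a name from the list of things; names that differ only in an ending like _2 or _b are one class to them, and where a whole thing is asked for, a point or a joint stands for the part that bears it (a point fixed in the world has none). Each returns a list of dicts, best first, with "confidence" (0 to 1); they miss things now and then, are a little off and sometimes report something else, mostly with a low value. They report only what shows in the picture. A call takes as long as a camera call. They do not tell look-alikes from the thing itself.
- trace(label, picture): "pixels" (384x512 bool, what is visible of it) and "rect" ([centre column, centre row, width, height] in pixels, round what is visible of it).
- tip_of(label, picture): "position" ([row, column] in pixels: a listed point, or the origin of a listed thing).
The state is a dict: "time": time; "joints": joint angles; "dq": joint speeds; "joint_efforts": joint torques, N m; "tool_pos": TCP position; "tcp_rot": TCP orientation; "contact_force": force on the tool from outside, world axes, zero at the start; "moment": the same for the moment, N m; "width": finger opening in mm.
Only numpy, scipy, OpenCV 4.12 (cv2) and the standard library are available. Lean on these libraries where they do the work, as an engineer would, in place of code of your own. Each camera call takes 0.05 s, during which the arm holds its last target.

## Task

Stand the four solder reels upright on the row of black pads, one centred on each pad, in order of size: the smallest on the pad beside the tip-cleaner tub with the brass wool, then each next larger one along the row, the largest at the far end by the white dish. Leave the bare circuit board among the reels where it lies.

Things in the scene. Friction and masses are not known exactly. Their poses are not given: they have to be found in the camera images.
- reel_30: The smallest of four solder reels standing on the work mat: light grey plastic flanges, silver wire wound between them, a dark hole in the middle of the top. Outer diameter 30 mm, height 26 mm, about 50 g (varies by a third). It stands on its flange and can be gripped anywhere round its side as a plain cylinder. Origin: centre of its underside; z up along its axis.
- reel_40: The second smallest of four solder reels standing on the work mat: light grey plastic flanges, silver wire wound between them, a dark hole in the middle of the top. Outer diameter 40 mm, height 34 mm, about 100 g (varies by a third). It stands on its flange and can be gripped anywhere round its side as a plain cylinder. Origin: centre of its underside; z up along its axis.
- reel_50: The second largest of four solder reels standing on the work mat: light grey plastic flanges, silver wire wound between them, a dark hole in the middle of the top. Outer diameter 50 mm, height 42 mm, about 170 g (varies by a third). It stands on its flange and can be gripped anywhere round its side as a plain cylinder. Origin: centre of its underside; z up along its axis.
- reel_60: The largest of four solder reels standing on the work mat: light grey plastic flanges, silver wire wound between them, a dark hole in the middle of the top. Outer diameter 60 mm, height 50 mm, about 270 g (varies by a third). It stands on its flange and can be gripped anywhere round its side as a plain cylinder. Origin: centre of its underside; z up along its axis.
- pad_a: Black rubber pad, 64 mm across, 2 mm thick: left (+y) end of four equal fixed pads a, b, c, d, 84 mm apart in a line on a flat aluminium strip (76 x 334 x 6 mm), the line turned up to 15 degrees. Either end may be the one by the tub. Origin: centre of its underside; the top, where a reel stands, is 2 mm above that and 10 mm above the table. y: along the row towards a.
- pad_b: Black rubber pad, 64 mm across, 2 mm thick: second from the left of four equal fixed pads a, b, c, d, 84 mm apart in a line on a flat aluminium strip (76 x 334 x 6 mm), the line turned up to 15 degrees. Either end may be the one by the tub. Origin: centre of its underside; the top, where a reel stands, is 2 mm above that and 10 mm above the table. y: along the row towards a.
- pad_c: Black rubber pad, 64 mm across, 2 mm thick: third from the left of four equal fixed pads a, b, c, d, 84 mm apart in a line on a flat aluminium strip (76 x 334 x 6 mm), the line turned up to 15 degrees. Either end may be the one by the tub. Origin: centre of its underside; the top, where a reel stands, is 2 mm above that and 10 mm above the table. y: along the row towards a.
- pad_d: Black rubber pad, 64 mm across, 2 mm thick: right (-y) end of four equal fixed pads a, b, c, d, 84 mm apart in a line on a flat aluminium strip (76 x 334 x 6 mm), the line turned up to 15 degrees. Either end may be the one by the tub. Origin: centre of its underside; the top, where a reel stands, is 2 mm above that and 10 mm above the table. y: along the row towards a.
- tub: Tip-cleaner tub: round, black, with curly brass wool on top, 69 mm across, 43 mm tall, fixed on the mat off one end of the row of pads, 109 mm from the centre of the nearest pad; a square white parts dish (66 mm, 14 mm tall, not listed) stands off the other end. Which end it is at varies. Origin: centre of its underside.
- board: Bare phone circuit board, delicate: dark green strip with metal shields, 110 x 18 mm, 5.5 mm high, loose on the mat between two waiting reels, 25 mm or more from them, lengthwise to the robot. A small screwdriver and tweezers lie in the other gaps likewise. Origin: centre of its underside; x along its length. The mat under board and reels is 2 mm thick (top 2 mm above the table).
Not all that is in view belongs to the job. Leave any blue or pink look-alike of the reel_30 alone.

How it is judged (in metres and radians):
At the end, for the whole second after the job is handed in: Counting from the pad nearest the tub, the pads carry the 30, 40, 50 and 60 mm reels in that order; each stands on its pad within 12 mm of the pad's centre, upright (within 7 degrees), at rest and released (((horizontal distance between tub and pad_a below 0.17 m and horizontal distance between reel_30 and pad_a below 0.012 m and z of reel_30 in the frame of pad_a between -0.002 and 0.006 m and horizontal distance between reel_40 and pad_b below 0.012 m and z of reel_40 in the frame of pad_b between -0.002 and 0.006 m and horizontal distance between reel_50 and pad_c below 0.012 m and z of reel_50 in the frame of pad_c between -0.002 and 0.006 m and horizontal distance between reel_60 and pad_d below 0.012 m and z of reel_60 in the frame of pad_d between -0.002 and 0.006 m) or (horizontal distance between tub and pad_d below 0.17 m and horizontal distance between reel_30 and pad_d below 0.012 m and z of reel_30 in the frame of pad_d between -0.002 and 0.006 m and horizontal distance between reel_40 and pad_c below 0.012 m and z of reel_40 in the frame of pad_c between -0.002 and 0.006 m and horizontal distance between reel_50 and pad_b below 0.012 m and z of reel_50 in the frame of pad_b between -0.002 and 0.006 m and horizontal distance between reel_60 and pad_a below 0.012 m and z of reel_60 in the frame of pad_a between -0.002 and 0.006 m)) and angle between each of reel_30, reel_40, reel_50, reel_60's own z axis and vertical below 0.12 rad and linear speed of each of reel_30, reel_40, reel_50, reel_60 below 0.02 m/s and angular speed of each of reel_30, reel_40, reel_50, reel_60 below 0.3 rad/s and contact force between each of reel_30, reel_40, reel_50, reel_60 and the fingers below 0.1 N); the robot touches nothing.
It fails at once if the circuit board is pushed more than 15 mm or picked up (distance of board from where it was at the start of the episode above 0.015 m).
It also fails if it takes over 96 s, if anything falls off the work surface, if the arm or the gripper's body presses on something with over 40 N, if the wrist force passes 120 N, or if a joint passes its speed limit or range.

## Working session

There is one attempt and no reset: what is moved stays moved. The work goes in short steps, Python scripts to look and compute and a shell command to move; the robot and the scene stay as the last step left them, time stands still between calls to the robot, and variables do not carry over. Pictures are saved under pics/ and viewed, and the job is handed in when it is done.

```bash
ls; mkdir -p pics; cat > h.py <<'E'
import numpy as np, cv2
from rig import telemetry, imaging, ticket, trace, tip_of, manip
def save(d,n): cv2.imwrite('pics/'+n,cv2.cvtColor(d['pixels'],cv2.COLOR_RGB2BGR))
def rays(d,uv):
    uv=np.atleast_2d(np.asarray(uv,float)); K=d['K']
    m=np.c_[(uv[:,0]-K[0,2])/K[0,0],(uv[:,1]-K[1,2])/K[1,1]]
    s=m.copy()
    for _ in range(20): s=m/(1+d['k1']*(s**2).sum(1,keepdims=True))
    return np.c_[s,np.ones(len(s))]
def plane(d,uv,z):
    r=rays(d,uv); T=np.linalg.inv(d['world_to_cam']); o=T[:3,3]; w=r@T[:3,:3].T
    return o+w*((z-o[2])/w[:,2])[:,None]
def deproj(d,uv):
    uv=np.atleast_2d(uv).astype(int); r=rays(d,uv); zz=d['z_map'][uv[:,1],uv[:,0]]
    T=np.linalg.inv(d['world_to_cam']); return (r*zz[:,None])@T[:3,:3].T+T[:3,3]
E
python3 - <<'E'
from h import *
print(telemetry.get_obs()); print(manip.tip_extent)
for n in ['scene','top','wrist']:
    d=imaging.camera(n); save(d,n+'0.png'); print(n,d['K'].tolist(),d['k1'],np.linalg.inv(d['world_to_cam']).round(2).tolist())
E
```

```text
pics
{'time': 0.0, 'joints': array([ 1.08251974,  0.61593896, -0.01263762,  1.42491903,  0.0080834 ,
        1.10342329, -0.04041627]), 'dq': array([-0.00200864,  0.00081455,  0.0009312 ,  0.00049844, -0.00063936,
       -0.00025025, -0.00019014]), 'joint_efforts': array([ 3.04965636e-05, -4.69220495e+01,  2.59329155e-01, -1.71038353e+01,
        9.96145362e-03,  9.76198877e-03,  6.96923351e-06]), 'tool_pos': array([ 289.30395972, -581.26840623,  255.1185338 ]), 'tcp_rot': array([-0.16205444,  0.68924444, -0.68742989,  0.1616187 ]), 'contact_force': array([ 0.52551669, -0.07883549,  0.13091622]), 'moment': array([-0.04305844, -0.00081424,  0.02224473]), 'width': 85.60524452641494}
25.0
scene [[389.0082890627042, 0.0, 252.59838473460562], [0.0, 389.0082890627042, 189.05376845323627], [0.0, 0.0, 1.0]] -0.027483297043355084 [[0.85, 0.31, -0.43, 963.73], [0.53, -0.53, 0.67, -642.36], [-0.02, -0.79, -0.61, 621.39], [0.0, 0.0, 0.0, 1.0]]
top [[448.8881819241818, 0.0, 252.28447230439397], [0.0, 448.8881819241818, 189.0796071283306], [0.0, 0.0, 1.0]] -0.17715313200067545 [[0.03, -0.99, 0.1, 442.24], [-1.0, -0.03, -0.01, -16.4], [0.02, -0.1, -1.0, 1224.91], [0.0, 0.0, 0.0, 1.0]]
wrist [[302.6470668222221, 0.0, 251.40811868380925], [0.0, 302.6470668222221, 188.6125786363993], [0.0, 0.0, 1.0]] -0.03882076509069106 [[0.45, -0.86, -0.26, 355.58], [-0.9, -0.43, -0.13, -548.01], [-0.0, 0.29, -0.96, 372.61], [0.0, 0.0, 0.0, 1.0]]
```

View pics/top0.png

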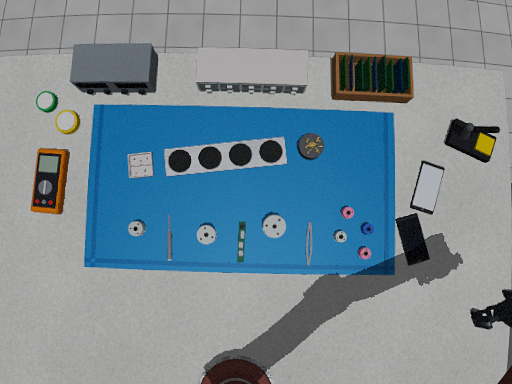

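View pics/scene0.png

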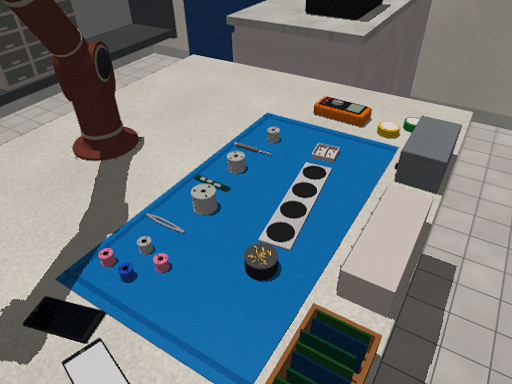

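```bash
python3 - <<'E'
from h import *
from scipy.spatial.transform import Rotation as R
o=telemetry.get_obs(); print(R.from_quat(o['tcp_rot']).as_matrix().round(3))
for n in ['top','scene']:
    d=imaging.camera(n)
    for l in ['reel_30','reel_40','reel_50','reel_60','pad_a','pad_b','tub','board']:
        for t in trace(l,d):
            m=t['pixels'].copy(); 
            if m.sum()<10: continue
            v,u=np.nonzero(m); z=deproj(d,np.c_[u,v]); 
            print(n,l,round(t['confidence'],2),np.round(t['rect'],1),m.sum(),'med z',np.median(z[:,2]).round(1),'p95',np.percentile(z[:,2],90).round(1),'mid',np.median(z[:,:2],0).round(1))
E
```

```text
[[-0.895 -0.001  0.446]
 [-0.446  0.002 -0.895]
 [-0.    -1.    -0.002]]
top reel_30 0.93 [273.4 226.2  20.9  20.3] 391 med z 51.9 p95 55.0 mid [461.9 -90.2]
top reel_30 0.73 [206.8 235.4  19.   20.7] 328 med z 43.5 p95 46.6 mid [437.3  86.8]
top reel_30 0.62 [340.1 237.1   5.2   8.9] 94 med z 27.4 p95 30.0 mid [ 440.1 -268.2]
top reel_30 0.55 [137.1 226.8  21.2  13. ] 190 med z 34.7 p95 38.3 mid [446.9 274.6]
top reel_40 0.93 [273.4 226.2  20.9  20.3] 391 med z 51.9 p95 55.0 mid [461.9 -90.2]
top reel_40 0.73 [206.8 235.4  19.   20.7] 328 med z 43.5 p95 46.6 mid [437.3  86.8]
top reel_40 0.62 [340.1 237.1   5.2   8.9] 94 med z 27.4 p95 30.0 mid [ 440.1 -268.2]
top reel_40 0.55 [137.1 226.8  21.2  13. ] 190 med z 34.7 p95 38.3 mid [446.9 274.6]
top reel_50 0.93 [273.4 226.2  20.9  20.3] 391 med z 51.9 p95 55.0 mid [461.9 -90.2]
top reel_50 0.73 [206.8 235.4  19.   20.7] 328 med z 43.5 p95 46.6 mid [437.3  86.8]
top reel_50 0.62 [340.1 237.1   5.2   8.9] 94 med z 27.4 p95 30.0 mid [ 440.1 -268.2]
top reel_50 0.55 [137.1 226.8  21.2  13. ] 190 med z 34.7 p95 38.3 mid [446.9 274.6]
top 
[... 4019 characters left out ...]
.4 p95 10.7 mid [669.4 -78.7]
scene pad_a 0.83 [313.4 174.9  23.1  13.5] 267 med z 9.5 p95 10.9 mid [636.6 171.4]
scene pad_a 0.83 [292.5 209.9  23.8  20.3] 390 med z 9.6 p95 10.9 mid [658.4   4.5]
scene pad_a 0.76 [302.1 190.8  27.    8.7] 311 med z 9.5 p95 10.8 mid [648.2  88.1]
scene pad_b 0.88 [280.4 232.9  25.5  22.1] 459 med z 9.4 p95 10.7 mid [669.4 -78.7]
scene pad_b 0.83 [313.4 174.9  23.1  13.5] 267 med z 9.5 p95 10.9 mid [636.6 171.4]
scene pad_b 0.83 [292.5 209.9  23.8  20.3] 390 med z 9.6 p95 10.9 mid [658.4   4.5]
scene pad_b 0.76 [302.1 190.8  27.    8.7] 311 med z 9.5 p95 10.8 mid [648.2  88.1]
scene board 0.63 [211.2 183.7  37.2  19.5] 211 med z 5.9 p95 7.9 mid [423.6  -5.1]
```

The top view shows the tub at (311,147), so it is off pad_d, the −y end, and the dish is at (140,165). The grey reels are at (340,237), (137,228), (206,235) and (273,226), going up in size. The pink and blue look-alikes are near (348,212), (368,229) and (365,253). The board is at (242,243). Next I'll refine the centres from both views.

```bash
cat > meas.py <<'E'
from h import *
reels={'30':(440,-268,28),'40':(447,275,36),'50':(437,87,44),'60':(462,-90,52)}
def proj(d,P):
    P=np.atleast_2d(P).astype(float); c=P@d['world_to_cam'][:3,:3].T+d['world_to_cam'][:3,3]
    s=c[:,:2]/c[:,2:]; s=s*(1+d['k1']*(s**2).sum(1,keepdims=True)); K=d['K']
    return np.c_[s[:,0]*K[0,0]+K[0,2],s[:,1]*K[1,1]+K[1,2]]
def cloud(d):
    h,w=d['z_map'].shape; u,v=np.meshgrid(np.arange(w),np.arange(h)); 
    return deproj(d,np.c_[u.ravel(),v.ravel()]), d['z_map'].ravel()>0
def reel(d,x,y,z,r):
    P,ok=cloud(d); 
    m=ok&(np.hypot(P[:,0]-x,P[:,1]-y)<r+14)&(np.abs(P[:,2]-z)<5)
    Q=P[m]
    if len(Q)<20: return None
    (cx,cy),rad=cv2.minEnclosingCircle(Q[:,:2].astype(np.float32))
    # rectified: bounding mid
    lo,hi=np.percentile(Q[:,:2],1,0),np.percentile(Q[:,:2],99,0)
    return np.round([cx,cy,rad,*(lo+hi)/2,*(hi-lo),np.median(Q[:,2]),len(Q)],1)
def pads(d):
    hsv=cv2.cvtColor(d['pixels'],cv2.COLOR_RGB2HSV)
    P,ok=cloud(d); P=P.reshape(384,512,3)
    m=((hsv[...,2]<70)&(P[...,0]>580)&(P[...,0]<730)&(P[...,1]>-135)&(P[...,1]<230)).astype(np.uint8)
    n,l,s,c=cv2.connectedComponentsWithStats(m)
    out=[]
    for i in range(1,n):
        if s[i,4]>100:
            v,u=np.nonzero(l==i); W=plane(d,np.c_[u,v],10); z=np.median(P[l==i][:,2])
            (q,_,_)=cv2.fitEllipse(cv2.findContours((l==i).astype(np.uint8),0,1)[0][0]) ; e=plane(d,[q],10)[0]
            out.append([*W.mean(0)[:2],*e[:2],z,s[i,4],*(W.max(0)-W.min(0))[:2]])
    return np.round(out,1)
E
python3 - <<'E'
from meas import *
for n in ['top','scene']:
    d=imaging.camera(n); print(n)
    for k,(x,y,z) in reels.items(): print(k,reel(d,x,y,z,int(k)/2))
    print(pads(d))
E
```

```text
top
30 [ 439.6 -272.5   15.8  439.9 -272.1   26.9   29.8   28.2  100. ]
40 [446.2 277.6  20.2 446.5 277.4  37.4  36.2  36.  166. ]
50 [437.3  87.5  25.1 436.8  87.   47.2  47.4  43.9 271. ]
60 [462.1 -91.1  29.7 462.5 -91.8  52.4  55.1  52.  382. ]
[[668.4 -78.4 668.4 -78.5   9.6 384.   59.1  60.7]
 [657.1   4.8 656.9   4.8   9.6 381.   58.8  58.1]
 [646.1  88.1 646.1  88.1   9.2 389.   58.8  60.8]
 [635.5 169.8 635.4 169.8   9.7 392.   58.7  58.8]]
scene
30 [ 438.  -269.5   16.1  438.8 -269.4   28.4   29.2   28.9  128. ]
40 [448.6 279.4  21.6 447.4 279.4  36.7  40.7  35.4  80. ]
50 [436.4  89.2  26.6 437.4  89.1  48.3  48.5  43.4 157. ]
60 [463.3 -89.6  31.3 463.8 -89.   57.2  57.   51.4 327. ]
[[636.8 172.7 636.9 172.6   9.5 237.   60.8  60.9]
 [647.9  88.8 648.1  88.7   9.5 288.   61.8  60.7]
 [658.7   5.8 658.7   5.6   9.4 347.   61.7  61. ]
 [669.6 -77.7 669.8 -77.9   9.4 426.   62.4  62. ]]
```

```bash
python3 -m inch '[[[-0.035,0.01,0],-8],[[-0.035,0.01,0],-8],[[-0.035,0.01,0],-8],[[-0.035,0.01,0],-8],[[-0.035,0.01,0],-8]]' 0
python3 -m inch '[[[-0.035,0.01,0],-8],[[-0.035,0.01,0],-8],[[-0.035,0.01,0],-7.5],[[-0.035,0.01,0],0],[[-0.02,0.01,0],0]]'
```

```text
time: 1.65
tool_pos: [417.7, -465.1, 205.9]
tcp_rot: [0.389, -0.59, 0.591, -0.389]
contact_force: [0.3, 0.2, -0.1]
width: 85.5
time: 2.15
tool_pos: [444.7, -307.1, 156.2]
tcp_rot: [-0.5, 0.5, -0.499, 0.501]
contact_force: [-0.1, -0.8, -0.7]
width: 85.4
```

```bash
python3 -m inch '[[[-0.036,0.02,-0.005],0],[[0,0,0],0],[[0,0,0],0],[[0,0,0],0],[[0,0,0],0]]'
python3 - <<'E'
from meas import *
d=imaging.camera('wrist'); save(d,'w1.png'); print(reel(d,439,-271,28,15))
E
```

```text
time: 2.65
tool_pos: [439.6, -276.2, 136.8]
tcp_rot: [0.499, -0.5, 0.501, -0.499]
contact_force: [-0.2, -0.5, 0.2]
width: 85.0
[ 439.2 -270.3   15.2  439.4 -270.1   27.5   28.2   27.8 1126. ]
```

View pics/w1.png

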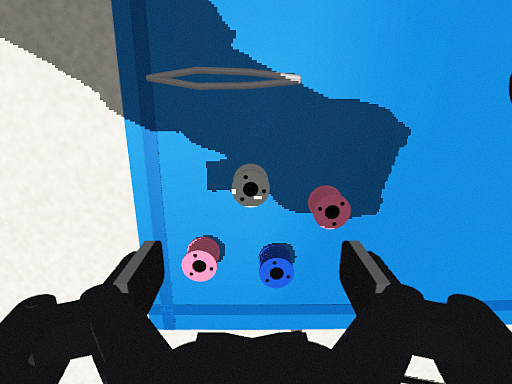

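```bash
python3 -m inch '[[[-0.003,0,0],0],[[-0.003,0.02,0],0],[[0,0.02,0],0],[[0,0.01,0],0],[[0,0,0],0]]' 0.4
```

```text
time: 3.2
tool_pos: [438.5, -268.3, 85.2]
tcp_rot: [-0.5, 0.501, -0.499, 0.5]
contact_force: [0.3, 0.1, 0.2]
width: 50.9
```

```bash
python3 -m inch '[[[0.002,0.02,0.001],0],[[0,0.02,0],0],[[0,0.01,0],0],[[0,0.004,0],0],[[0,0,0],0]]'; python3 -m inch '[[[0,0,0],0],[[0,0,0],0],[[0,0,0],0],[[0,0,0],0],[[0,0,0],0]]' 1
```

```text
time: 3.7
tool_pos: [440.4, -270.5, 32.5]
tcp_rot: [0.5, -0.5, 0.5, -0.5]
contact_force: [-0.6, -0.4, 0.0]
width: 51.2
time: 4.2
tool_pos: [440.7, -270.8, 33.4]
tcp_rot: [0.5, -0.5, 0.501, -0.5]
contact_force: [0.1, 0.6, 6.9]
width: 28.0
```

```bash
python3 -m inch '[[[0,-0.02,0],0],[[0,-0.03,0],0],[[0,-0.03,0],0],[[-0.01,0,0.01],0],[[-0.025,0,0.03],0]]'; python3 -m inch '[[[-0.03,0,0.036],0],[[-0.03,0,0.036],0],[[-0.03,0,0.036],0],[[-0.03,0,0.036],0],[[-0.03,0,0.036],0]]'; python3 -m inch '[[[-0.007,0,0.009],0],[[0,0,0],0],[[0,0,0],0],[[0,0,0],0],[[0,0,0],0]]'
python3 - <<'E'
from meas import *
d=imaging.camera('wrist'); save(d,'w2.png')
d=imaging.camera('top'); save(d,'t2.png')
E
```

```text
time: 4.7
tool_pos: [477.8, -239.0, 112.8]
tcp_rot: [0.499, -0.502, 0.502, -0.496]
contact_force: [1.0, -0.1, -0.2]
width: 28.3
time: 5.2
tool_pos: [661.3, -83.4, 111.3]
tcp_rot: [-0.5, 0.5, -0.5, 0.5]
contact_force: [0.6, -1.6, -0.7]
width: 27.7
time: 5.7
tool_pos: [668.2, -81.0, 112.3]
tcp_rot: [0.5, -0.501, 0.501, -0.498]
contact_force: [0.6, -0.2, -0.4]
width: 28.1
```

View pics/w2.png

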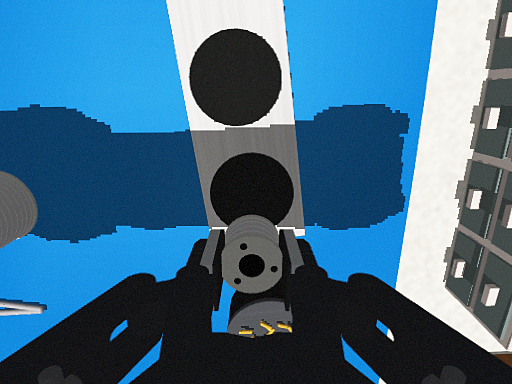

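The reel is held square between the fingers, with its top at about (250,265). Pads c and d are at (236,77) and (252,190). I'll measure both the held reel and the pads from this view.

```bash
python3 - <<'E'
from meas import *
d=imaging.camera('wrist')
o=telemetry.get_obs()['tool_pos']; print(o)
print(reel(d,o[0],o[1],107,15)); P,ok=cloud(d)
hsv=cv2.cvtColor(d['pixels'],cv2.COLOR_RGB2HSV)
m=ok&(hsv[...,2].ravel()<60)&(abs(P[:,2]-10)<5)&(P[:,0]>600)&(P[:,0]<720)
mm=m.reshape(384,512).astype(np.uint8); n,l,s,c=cv2.connectedComponentsWithStats(mm)
for i in range(1,n):
    if s[i,4]>300:
        v,u=np.nonzero(l==i);W=plane(d,np.c_[u,v],10); print(((W.max(0)+W.min(0))/2).round(1),(W.max(0)-W.min(0)).round(1),s[i], np.median(P[(l==i).ravel(),2]))
E
```

```text
[668.89787215 -79.75306009 112.55704082]
[ 669.   -73.2   27.8  669.1  -79.5   52.    28.7  106.8 3736. ]
[657.5   6.   10. ] [62.6 62.8  0. ] [ 189   30   92   97 6902] 9.784875857604675
[668.4 -74.4  10. ] [63.6 57.4  0. ] [ 209  154   84   73 4572] 9.752679548085055
```

```bash
python3 -m inch '[[[-0.002,0.02,0],0],[[0,0.025,0],0],[[0,0.015,0],0],[[0,0.007,0],0],[[0,0,0],0]]'; python3 -m inch '[[[0,0.002,0],0],[[0,0.001,0],0],[[0,0,0],0],[[0,0,0],0],[[0,0,0],0]]'
```

```text
time: 6.35
tool_pos: [668.8, -76.9, 44.4]
tcp_rot: [-0.5, 0.501, -0.5, 0.499]
contact_force: [-0.5, -0.8, -0.9]
width: 28.0
time: 6.85
tool_pos: [669.5, -76.7, 42.7]
tcp_rot: [0.5, -0.5, 0.5, -0.5]
contact_force: [0.0, -0.4, -1.0]
width: 27.8
```

```bash
python3 -m inch '[[[0,0.001,0],0],[[0,0,0],0],[[0,0,0],0],[[0,0,0],0],[[0,-0.01,0],0]]' 0.4; python3 -m inch '[[[0,-0.03,0],0],[[0,-0.04,0],0],[[0,-0.03,0],0],[[0,0,0],0],[[0,0,0],0]]' 
python3 - <<'E'
from meas import *
d=imaging.camera('top'); save(d,'t3.png'); print(reel(d,669,-78,36,15))
d=imaging.camera('scene'); print(reel(d,669,-78,36,15))
d=imaging.camera('wrist'); save(d,'w3.png'); print(reel(d,669,-78,36,15))
E
```

```text
time: 7.35
tool_pos: [668.1, -76.6, 50.2]
tcp_rot: [-0.501, 0.501, -0.499, 0.499]
contact_force: [-0.4, 0.7, 0.4]
width: 51.4
time: 7.85
tool_pos: [669.8, -76.7, 152.9]
tcp_rot: [0.499, -0.5, 0.501, -0.5]
contact_force: [0.2, 0.5, -0.5]
width: 51.3
None
[671.1 -75.6  16.3 670.3 -75.5  29.8  29.5  35.3 111. ]
[ 669.8  -76.3   15.2  669.9  -75.9   27.5   28.1   35.7 1060. ]
```

View pics/w3.png

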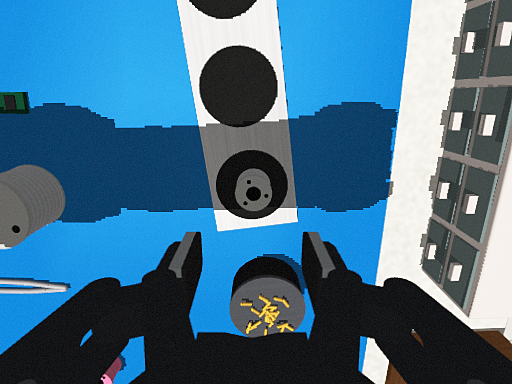

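Reel_30 stands concentric on pad d, at pixel (253,190). Reel_40 is next.

```bash
python3 -m inch '[[[-0.02,0,-0.0125],0],[[-0.04,0,-0.025],0],[[-0.04,0,-0.025],0],[[-0.04,0,-0.025],0],[[-0.04,0,-0.025],0]]' 0.2; python3 -m inch '[[[-0.04,0,-0.025],0],[[-0.04,0,-0.025],0],[[-0.04,0,-0.025],0],[[-0.04,0.01,-0.025],0],[[-0.015,0.01,-0.01],0]]';python3 -m inch '[[[0,0,0],0],[[0,0,0],0],[[0,0,0],0],[[0,0,0],0],[[0,0,0],0]]'
python3 - <<'E'
from meas import *
d=imaging.camera('wrist'); save(d,'w4.png'); print(telemetry.get_obs()['tool_pos'],reel(d,447,278,36,20))
E
```

```text
time: 8.5
tool_pos: [555.2, 104.6, 150.2]
tcp_rot: [-0.5, 0.501, -0.5, 0.499]
contact_force: [0.8, 0.2, 0.4]
width: 67.6
time: 9.0
tool_pos: [443.0, 283.9, 130.7]
tcp_rot: [-0.502, 0.5, -0.497, 0.502]
contact_force: [-0.4, -0.1, 0.5]
width: 68.5
time: 9.5
tool_pos: [448.1, 277.3, 131.6]
tcp_rot: [0.499, -0.501, 0.501, -0.499]
contact_force: [-1.8, 0.3, 0.7]
width: 68.5
[447.88036979 277.54183715 131.54589429] [ 445.9  280.    20.4  446.3  280.2   37.7   37.7   35.8 2180. ]
```

View pics/w4.png

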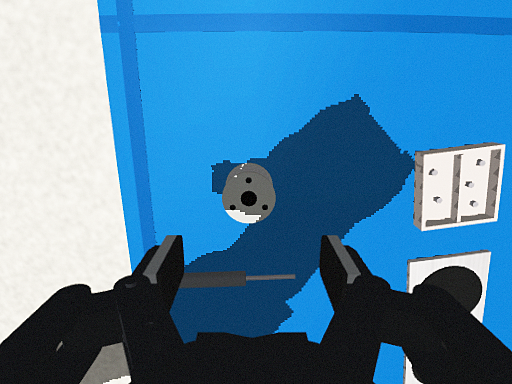

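Reel_40 is at pixel (249,192), with the screwdriver clear of the fingers.

```bash
python3 -m inch '[[[-0.002,0.02,-0.0015],0],[[0,0.03,0],0],[[0,0.03,0],0],[[0,0.015,0],0],[[0,0,0],0]]'; python3 -m inch '[[[0,0.001,0],0],[[0,0,0],0],[[0,0,0],0],[[0,0,0],0],[[0,0,0],0]]' 1
```

```text
time: 10.05
tool_pos: [444.6, 279.3, 34.4]
tcp_rot: [0.501, -0.501, 0.5, -0.498]
contact_force: [-0.4, -0.4, 0.6]
width: 68.5
time: 10.55
tool_pos: [446.5, 281.0, 36.7]
tcp_rot: [-0.499, 0.5, -0.5, 0.501]
contact_force: [-0.6, -1.0, 6.0]
width: 38.3
```

```bash
python3 -m inch '[[[0,-0.02,0],0],[[0,-0.03,0],0],[[0,-0.03,0],0],[[0.019,0,0.015],0],[[0.038,0,0.0295],0]]'; python3 -m inch '[[[0.038,0,0.0295],0],[[0.038,0,0.0295],0],[[0.038,0,0.0295],0],[[0.038,0,0.0295],0],[[0.038,0,0.0295],0]]'; python3 -m inch '[[[0.027,0,0.0185],0],[[0,0,0],0],[[0,0,0],0],[[0,0,0],0],[[0,0,0],0]]'
python3 - <<'E'
from meas import *
d=imaging.camera('wrist'); save(d,'w5.png'); o=telemetry.get_obs();p=o['tool_pos'];print(p,o['width'],reel(d,p[0],p[1],p[2],20))
d=imaging.camera('scene'); save(d,'s5.png'); print(reel(d,p[0],p[1],p[2],20))
E
```

```text
time: 11.05
tool_pos: [488.5, 228.1, 117.1]
tcp_rot: [-0.501, 0.499, -0.497, 0.504]
contact_force: [0.8, 0.9, -0.6]
width: 37.8
time: 11.55
tool_pos: [638.1, 31.4, 115.3]
tcp_rot: [-0.5, 0.5, -0.5, 0.5]
contact_force: [1.6, -0.6, -0.8]
width: 38.2
time: 12.05
tool_pos: [655.1, 8.7, 115.4]
tcp_rot: [-0.501, 0.5, -0.499, 0.501]
contact_force: [-0.1, -0.2, -0.8]
width: 38.3
[655.26414895   8.42107304 115.50752429] 38.48973848791568 [ 655.4   16.    33.   655.3    8.4   60.8   37.8  114.4 6459. ]
[656.5   9.   32.6 656.8   6.7  63.1  38.3 114.4 206. ]
```

View pics/w5.png

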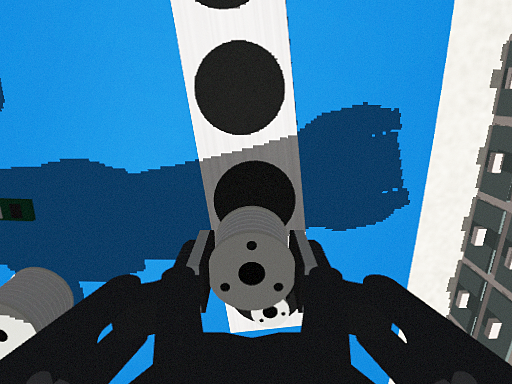

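```bash
python3 -m inch '[[[0.0025,0.02,0.0025],0],[[0,0.025,0],0],[[0,0.015,0],0],[[0,0.007,0],0],[[0,0,0],0]]'; python3 -m inch '[[[0,0.002,0],0],[[0,0,0],0],[[0,0,0],0],[[0,0,0],0],[[0,0,0],0]]'
```

```text
time: 12.65
tool_pos: [657.8, 4.3, 47.4]
tcp_rot: [-0.5, 0.501, -0.499, 0.5]
contact_force: [-0.3, -0.1, -1.5]
width: 38.3
time: 13.15
tool_pos: [658.6, 3.8, 46.7]
tcp_rot: [0.5, -0.5, 0.5, -0.5]
contact_force: [-0.4, -0.1, -1.3]
width: 38.4
```

```bash
python3 -m inch '[[[-0.0015,0.0015,0],0],[[0,0,0],0],[[0,0,0],0],[[0,0,0],0],[[0,0,0],0]]'; python3 -m inch '[[[0,0,0],0],[[0,0,0],0],[[0,0,0],0],[[0,0,0],0],[[0,-0.01,0],0]]' 0.2;  python3 -m inch '[[[0,-0.03,0],0],[[0,-0.04,0],0],[[0,-0.03,0],0],[[0,0,0],0],[[0,0,0],0]]' 
python3 - <<'E'
from meas import *
d=imaging.camera('wrist'); save(d,'w6.png'); print(reel(d,657,5,44,20),reel(d,669,-77,36,15))
d=imaging.camera('scene'); print(reel(d,657,5,44,20))
E
```

```text
time: 13.65
tool_pos: [658.5, 5.4, 44.8]
tcp_rot: [-0.5, 0.5, -0.5, 0.5]
contact_force: [0.3, -0.2, -0.7]
width: 38.3
time: 14.15
tool_pos: [657.2, 5.2, 53.8]
tcp_rot: [-0.501, 0.501, -0.499, 0.499]
contact_force: [-0.3, 0.6, -0.6]
width: 68.3
time: 14.65
tool_pos: [658.7, 5.3, 156.2]
tcp_rot: [0.499, -0.5, 0.501, -0.5]
contact_force: [-1.2, 0.6, -0.4]
width: 68.5
[ 658.7    4.6   20.2  658.6    4.9   37.5   37.9   43.8 1889. ] [670.2 -76.5  15.7 670.1 -76.3  28.   29.4  35.8 806. ]
[658.2   4.3  21.2 659.6   4.7  37.5  38.1  43.3 160. ]
```

View pics/w6.png

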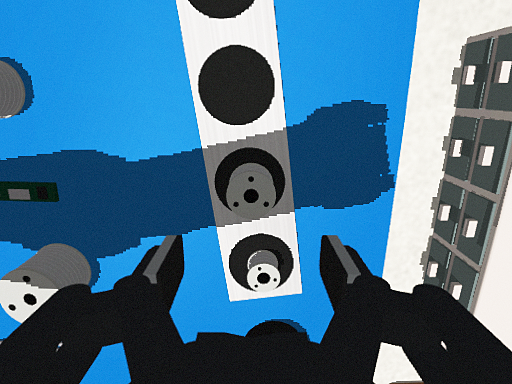

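Reels 40 and 30 stand on pads c and d, at pixels (251,195) and (263,268). Reel_50 is next.

```bash
python3 -m inch '[[[-0.008,0,-0.0215],0],[[-0.016,0,-0.043],0],[[-0.016,0,-0.043],0],[[-0.016,0,-0.043],0],[[-0.016,0,-0.043],0]]' 0; python3 -m inch '[[[-0.011,0.01,-0.028],0],[[0,0.005,0],0],[[0,0,0],0],[[0,0,0],0],[[0,0,0],0]]'
python3 - <<'E'
from meas import *
d=imaging.camera('wrist'); save(d,'w7.png'); print(telemetry.get_obs()['tool_pos'],reel(d,437,88,44,25))
E
```

```text
time: 15.25
tool_pos: [462.3, 77.7, 153.7]
tcp_rot: [-0.501, 0.501, -0.5, 0.499]
contact_force: [0.7, 0.8, 0.2]
width: 85.5
time: 15.75
tool_pos: [438.4, 88.0, 139.7]
tcp_rot: [0.499, -0.5, 0.501, -0.5]
contact_force: [0.4, 0.5, 0.3]
width: 85.1
[438.17699135  88.02815974 139.77594493] [ 436.    89.4   25.2  436.2   89.9   46.5   47.1   43.8 3372. ]
```

View pics/w7.png

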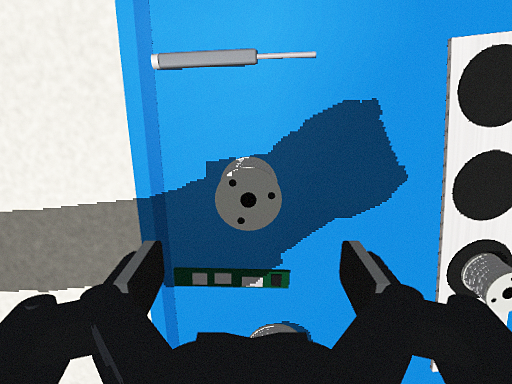

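```bash
python3 -m inch '[[[-0.0015,0.02,-0.0015],0],[[0,0.03,0],0],[[0,0.03,0],0],[[0,0.018,0],0],[[0,0,0],0]]'; python3 -m inch '[[[0,0,0],0],[[0,0,0],0],[[0,0,0],0],[[0,0,0],0],[[0,0,0],0]]' 1; python3 -m inch '[[[0,-0.02,0],0],[[0,-0.03,0],0],[[0,-0.03,0],0],[[0,0,0.015],0],[[0,0,0.035],0]]'
```

```text
time: 16.3
tool_pos: [434.9, 89.5, 39.9]
tcp_rot: [0.501, -0.501, 0.5, -0.498]
contact_force: [0.6, -0.9, 0.7]
width: 85.4
time: 16.8
tool_pos: [436.3, 90.0, 43.3]
tcp_rot: [0.499, -0.5, 0.501, -0.501]
contact_force: [-0.8, 0.0, 6.3]
width: 48.7
time: 17.3
tool_pos: [483.3, 89.8, 123.5]
tcp_rot: [0.501, -0.5, 0.499, -0.5]
contact_force: [0.9, 0.3, -2.0]
width: 48.5
```

```bash
python3 -m inch '[[[0,0,0.045],0],[[0,0,0.045],0],[[0,0,0.045],0],[[0.001,0,0.025],0],[[0,0,0],0]]'; python3 -m inch '[[[0,0,0],0],[[0,0,0],0],[[0,0,0],0],[[0,0,0],0],[[0,0,0],0]]'
python3 - <<'E'
from meas import *
d=imaging.camera('wrist'); save(d,'w8.png'); o=telemetry.get_obs();p=o['tool_pos'];print(p,o['width'],reel(d,p[0],p[1],p[2],25))
E
```

```text
time: 17.8
tool_pos: [648.9, 87.5, 121.9]
tcp_rot: [0.498, -0.5, 0.502, -0.5]
contact_force: [-0.2, -0.7, -0.9]
width: 48.2
time: 18.3
tool_pos: [645.1, 88.9, 122.1]
tcp_rot: [-0.5, 0.5, -0.5, 0.5]
contact_force: [0.1, 0.1, -2.4]
width: 48.6
[645.21623588  88.90520712 122.05109282] 48.222448125162586 [ 645.2   96.4   37.8  645.1   89.    68.    47.2  122.5 9688. ]
```

View pics/w8.png

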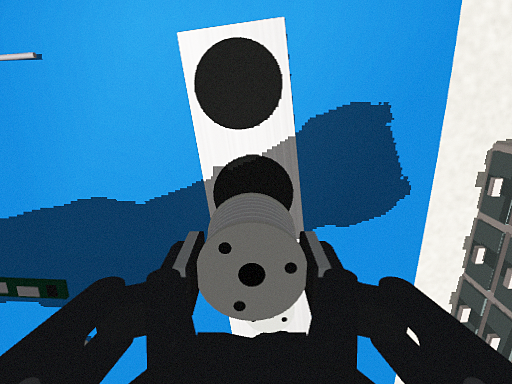

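Reel_50 is held with its top at (252,273), over pad b.

```bash
python3 -m inch '[[[0,0.02,0.0018],0],[[0,0.025,0],0],[[0,0.015,0],0],[[0,0.007,0],0],[[0,0.002,0],0]]'; python3 -m inch '[[[0,0.0005,0],0],[[0,0,0],0],[[0,0,0],0],[[0,0,0],0],[[0,0,0],0]]'
```

```text
time: 18.85
tool_pos: [646.9, 88.9, 52.1]
tcp_rot: [-0.5, 0.5, -0.5, 0.5]
contact_force: [0.8, 0.2, -3.0]
width: 48.0
time: 19.35
tool_pos: [647.5, 88.9, 52.8]
tcp_rot: [0.5, -0.5, 0.5, -0.5]
contact_force: [0.5, 0.5, -2.3]
width: 48.2
```

```bash
python3 -m inch '[[[0,0.001,0],0],[[0,0,0],0],[[0,0,0],0],[[0,0,0],0],[[0,0,0],0]]'; python3 -m inch '[[[0,0,0],0],[[0,0,0],0],[[0,0,0],0],[[0,0,0],0],[[0,-0.01,0],0]]' 0;  python3 -m inch '[[[0,-0.03,0],0],[[0,-0.04,0],0],[[0,-0.03,0],0],[[0,0,0],0],[[0,0,0],0]]' 
python3 - <<'E'
from meas import *
d=imaging.camera('wrist'); save(d,'w9.png'); print(reel(d,647,89,52,25))
d=imaging.camera('scene'); print(reel(d,647,89,52,25))
E
```

```text
time: 19.85
tool_pos: [647.4, 88.9, 51.5]
tcp_rot: [0.5, -0.5, 0.5, -0.5]
contact_force: [0.4, -0.2, -1.0]
width: 48.3
time: 20.35
tool_pos: [646.1, 88.6, 60.3]
tcp_rot: [0.501, -0.501, 0.499, -0.499]
contact_force: [0.6, -0.1, 0.3]
width: 85.2
time: 20.85
tool_pos: [647.5, 88.9, 162.7]
tcp_rot: [0.499, -0.5, 0.501, -0.5]
contact_force: [0.2, -1.0, -0.2]
width: 85.1
[ 647.5   88.2   25.3  647.5   88.7   46.5   47.2   51.8 2978. ]
[647.8  88.8  27.  648.9  87.9  46.8  47.8  51.5 207. ]
```

View pics/w9.png

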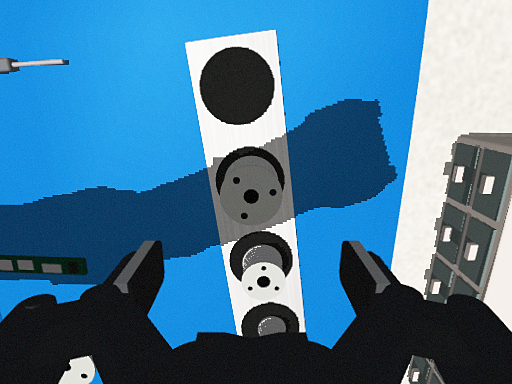

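Reel_50 sits on pad b, at pixel (251,195). Reel_60 is next.

```bash
python3 -m inch '[[[0.016,0,-0.017],0],[[0.033,0,-0.034],0],[[0.033,0,-0.034],0],[[0.033,0,-0.034],0],[[0.033,0,-0.034],0]]' 0; python3 -m inch '[[[0.031,0,-0.0315],0],[[0,0.01,0],0],[[0,0,0],0],[[0,0,0],0],[[0,0,0],0]]'
python3 - <<'E'
from meas import *
d=imaging.camera('wrist'); save(d,'w10.png'); print(telemetry.get_obs()['tool_pos'],reel(d,463,-90,52,30))
E
```

```text
time: 21.45
tool_pos: [491.7, -60.2, 160.1]
tcp_rot: [-0.501, 0.501, -0.499, 0.499]
contact_force: [0.0, -0.4, 0.3]
width: 85.3
time: 21.95
tool_pos: [463.8, -88.5, 151.2]
tcp_rot: [-0.5, 0.5, -0.499, 0.501]
contact_force: [0.3, 0.6, -1.0]
width: 85.7
[463.70407878 -88.63758906 151.29669063] [ 462.9  -89.1   30.2  462.6  -88.7   55.8   56.2   51.8 4663. ]
```

View pics/w10.png

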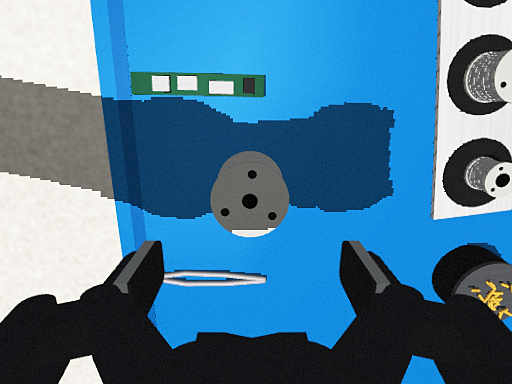

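```bash
python3 -m inch '[[[0.0007,0.025,-0.0007],0],[[0,0.035,0],0],[[0,0.03,0],0],[[0,0.017,0],0],[[0,0,0],0]]'; python3 -m inch '[[[0,0,0],0],[[0,0,0],0],[[0,0,0],0],[[0,0,0],0],[[0,0,0],0]]' 1; python3 -m inch '[[[0,-0.02,0],0],[[0,-0.03,0],0],[[0,-0.03,0],0],[[0,0,0],0],[[0,0,0],0]]'
```

```text
time: 22.5
tool_pos: [461.3, -89.5, 42.4]
tcp_rot: [0.501, -0.501, 0.498, -0.5]
contact_force: [0.6, -0.6, -0.5]
width: 85.5
time: 23.0
tool_pos: [463.0, -90.5, 45.7]
tcp_rot: [0.499, -0.499, 0.501, -0.501]
contact_force: [-0.5, 1.3, 6.3]
width: 58.8
time: 23.5
tool_pos: [461.9, -91.1, 124.8]
tcp_rot: [0.499, -0.5, 0.501, -0.5]
contact_force: [-0.2, -0.5, -2.0]
width: 58.7
```

```bash
python3 -m inch '[[[-0.018,0,0.012],0],[[-0.036,0,0.024],0],[[-0.036,0,0.024],0],[[-0.036,0,0.024],0],[[-0.036,0,0.024],0]]'; python3 -m inch '[[[-0.036,0,0.024],0],[[-0.036,0,0.024],0],[[-0.028,0,0.018],0],[[0,0,0],0],[[0,0,0],0]]'; python3 -m inch '[[[0,0,0],0],[[0,0,0],0],[[0,0,0],0],[[0,0,0],0],[[0,0,0],0]]'
python3 - <<'E'
from meas import *
d=imaging.camera('wrist'); save(d,'w11.png'); o=telemetry.get_obs();p=o['tool_pos'];print(p,o['width'],reel(d,p[0],p[1],p[2],30))
E
```

```text
time: 24.0
tool_pos: [569.6, 72.3, 122.3]
tcp_rot: [0.501, -0.501, 0.499, -0.499]
contact_force: [0.6, 0.2, -2.8]
width: 58.8
time: 24.5
tool_pos: [634.6, 171.6, 121.7]
tcp_rot: [0.502, -0.5, 0.499, -0.499]
contact_force: [-0.3, -0.2, -1.2]
width: 58.8
time: 25.0
tool_pos: [636.1, 170.7, 124.5]
tcp_rot: [0.5, -0.5, 0.5, -0.5]
contact_force: [-1.3, -0.1, -2.3]
width: 58.5
[636.10798832 170.91948737 124.53449661] 58.275976958341445 [ 636.3  177.6   42.9  636.4  174.3   84.1   55.   127.8 1734. ]
```

View pics/w11.png

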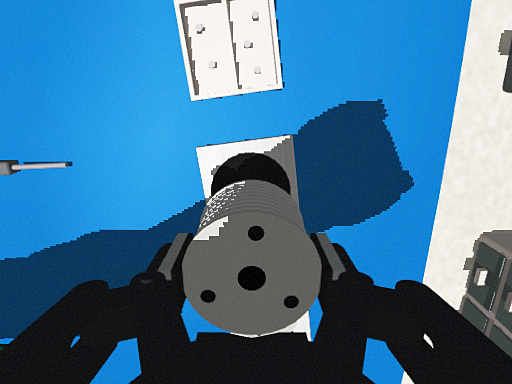

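```bash
python3 -m inch '[[[-0.001,0.02,0],0],[[0,0.025,0],0],[[0,0.015,0],0],[[0,0.007,0],0],[[0,0.002,0],0]]'; python3 -m inch '[[[0,0,0],0],[[0,0,0],0],[[0,0,0],0],[[0,0,0],0],[[0,0,0],0]]'
```

```text
time: 25.55
tool_pos: [635.9, 172.0, 54.6]
tcp_rot: [-0.5, 0.5, -0.5, 0.499]
contact_force: [0.2, -0.3, -2.1]
width: 58.7
time: 26.05
tool_pos: [636.3, 172.2, 55.8]
tcp_rot: [0.5, -0.5, 0.5, -0.5]
contact_force: [0.5, -0.6, -1.7]
width: 58.4
```

```bash
python3 -m inch '[[[0,0.0015,0],0],[[0,0,0],0],[[0,0,0],0],[[0,0,0],0],[[0,0,0],0]]'; python3 -m inch '[[[0,0,0],0],[[0,0,0],0],[[0,0,0],0],[[0,0,0],0],[[0,-0.01,0],0]]' 0;  python3 -m inch '[[[0,-0.03,0],0],[[0,-0.04,0],0],[[0,-0.04,0],0],[[0,-0.02,0],0],[[0,0,0],0]]' ; python3 -m inch '[[[0,-0.02,0],0],[[0,0,0],0],[[0,0,0],0],[[0,0,0],0],[[0,0,0],0]]'
python3 - <<'E'
from meas import *
d=imaging.camera('wrist'); save(d,'w12.png')
e=imaging.camera('scene'); save(e,'s12.png')
t=imaging.camera('top'); save(t,'t12.png')
for n,x,y,z,r in [('60',636,172,60,30),('50',647,89,52,25),('40',658,5,44,20),('30',669,-77,36,15)]:
    print(n,reel(d,x,y,z,r),reel(e,x,y,z,r),reel(t,x,y,z,r))
for c in trace('board',t)+trace('board',e): print(c['confidence'],c['rect'])
print(telemetry.get_obs()['contact_force'])
E
```

```text
time: 26.55
tool_pos: [636.3, 172.2, 53.9]
tcp_rot: [0.5, -0.5, 0.5, -0.5]
contact_force: [1.1, -0.4, -1.8]
width: 58.4
time: 27.05
tool_pos: [635.1, 171.7, 62.9]
tcp_rot: [0.501, -0.501, 0.5, -0.499]
contact_force: [-0.6, 0.2, 0.1]
width: 85.3
time: 27.55
tool_pos: [638.3, 173.2, 199.1]
tcp_rot: [-0.497, 0.499, -0.502, 0.503]
contact_force: [0.6, -0.4, 0.2]
width: 85.1
time: 28.05
tool_pos: [635.5, 171.9, 212.4]
tcp_rot: [0.501, -0.501, 0.5, -0.499]
contact_force: [0.1, 0.7, -0.1]
width: 85.4
60 [ 636.5  173.4   30.3  636.5  173.7   55.8   56.2   59.8 3198. ] [636.  173.3  31.7 637.2 172.7  57.5  56.   59.4 250. ] [637.9 164.   28.3 638.7 158.1  49.3  30.7  59.5 145. ]
50 [ 647.9   87.9   25.8  647.9   88.5   46.5   47.6   51.8 1690. ] [647.7  88.9  26.9 648.5  87.9  46.9  47.1  51.4 210. ] [645.8  86.1  25.  646.6  85.7  45.9  47.6  51.4 271. ]
40 [658.3   4.9  20.8 658.9   5.2  37.2  39.1  43.8 868. ] [659.7   5.   20.6 660.    4.4  36.7  37.9  43.3 157. ] [657.8   2.4  20.1 656.9   2.5  37.8  35.   43.7 172. ]
30 None [670.6 -75.8  16.2 670.1 -75.6  29.1  29.4  35.2 112. ] [668.8 -78.4  15.2 669.  -79.2  27.2  26.9  35.9  93. ]
0.63 [240.9, 245.0, 7.3, 37.4]
0.73 [210.8, 184.2, 40.9, 18.7]
[-0.0251477   0.35872749 -1.0662023 ]
```

View pics/w12.png

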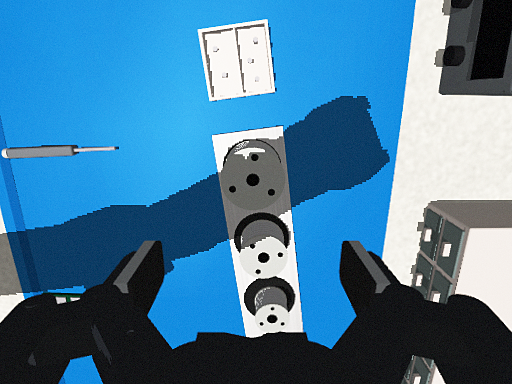

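View pics/s12.png

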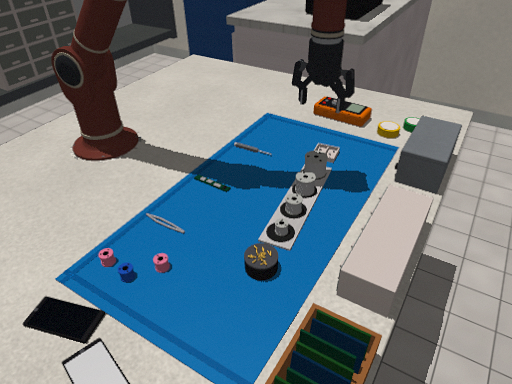

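The wrist and scene pictures show all four reels upright on the pads, in order from the tub (262,262) to the dish (325,152). Each is within about 2 mm of its pad centre. The board at (211,184) has not moved and the gripper is clear, so I'm handing in.

```bash
python3 -c "
from rig import ticket
print(ticket.finish_job())"
```

```text
the job is handed in; nothing more can be done
None
```

I stood the four reels on the pads in size order and handed the job in at about 28 s. Counting from the tub: reel_30 is on pad_d, reel_40 on pad_c, reel_50 on pad_b and reel_60 on pad_a by the dish. No verdict came back.

- **Centring:** the final pictures put every reel within about 3 mm of its pad centre. The limit is 12 mm.
- **Height:** the reel tops read about 36, 44, 52 and 60 mm, which is right for reels standing on pads 10 mm above the table.
- **Board and gripper:** the board is where it started to within picture accuracy, about 1.5 px. The gripper was open and raised well clear of the reels.
- **Checks that failed or disagreed:**
  - The top camera's reading of reel_60 was about 10 mm off because the arm partly covered it. The wrist and scene views agreed to about 1 mm.
  - The last wrist picture gave no fix on reel_30, so only the scene and top views confirm it.
- **Force:** each grasp showed a brief upward force of about 6 N as the fingers closed, probably the tips touching the mat.

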